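# Lay out an opened remote key for reassembly

### The job

Lay out the opened remote key for reassembly on the blue work mat, in one straight row going to the right from the lower shell in the holder, in this order: the circuit board, the key blade, then the long cover that matches the shell, about 7 cm from centre to centre, each lying flat and parallel to the shell. Set the coin cell flat on top of the board, centred on its round brass contact. Leave the round cover, the spare key and the tweezers where they lie.

Things in the scene. Friction and masses are not known exactly. Their poses are not given: they have to be found in the camera images.
- shell (a point): Lower half of the key: open black tray 78 x 44 x 9 mm in a fixed metal holder (150 mm long, 44 wide, top 26 mm above the bench) near the left end of the blue mat (200 x 290 x 3 mm, reaching 250 mm right of here). Point: shell's centre, 13.5 mm above the bench. x along the shell, away from the robot; y left; z up. The row runs along -y from here: board at 70 mm, blade 140, cover 210.
- board_c (a point): Circuit board on its black carrier: flat block 58 (x) x 36 (y) x 8 mm, green top with a round brass contact 25 mm across in the middle and flat components (1.2 mm high) at both ends. 25 g. Point: its centre, 4 mm above its underside; x along its length, z up. Starts on the beige sorting mat (220 x 290 mm, 3 mm thick, fixed, elsewhere each start).
- cell_c (a point): Coin cell: a steel disc 24.5 mm in diameter, 7.7 mm high, 12 g, lying flat. The point is its centre, 3.85 mm above its underside; z is the disc's axis. Starts on the beige sorting mat.
- blade_c (a point): Key blade, 72 mm long in all, 18 g: black plastic head 28 (x) x 17 (y) x 9 mm, which lies flat, and a steel blade 9 mm wide, 3 mm thick, 3 to 6 mm above the underside. Point: middle of the whole length, 4.5 mm above the underside; the head's centre (grip here) is 22 mm from it along -x. x points to the blade's tip, z up. Starts on the beige sorting mat, tip away from the robot.
- cover_c (a point): Long cover of the same outline as the shell: black plastic, 78 (x) x 44 (y) x 10 mm (at its ends, the last 8 mm, 34 mm wide), with three square grey buttons in a line on top. 22 g. The point is its centre, 5 mm above its underside; x along its length, z up. Starts on the beige sorting mat.
- round_cover_c (a point): Round cover of another key: a black disc 48 mm in diameter, 10 mm high, with two grey buttons. It does not fit; leave it. Point at its centre, 5 mm above its underside. Lies on the beige sorting mat.
- spare_key_c (a point): Spare key, a complete small remote 56 x 30 x 15 mm with a steel blade folded along one side and a key ring; leave it. Point at its centre, 7.5 mm above its underside. Lies on the beige sorting mat.
- tweezers_c (a point): Steel tweezers 125 mm long, 14 mm wide, 6 mm high, lying along the far edge of the blue work mat, about 80 mm behind (away from the robot) the row; leave them. Point at their centre, 3 mm above the mat.
Not all that is in view belongs to the job. Leave any orange or purple look-alike of the part that bears board_c alone.

How it is judged (in metres and radians):
At the end, for the whole second after the job is handed in: Board, blade and cover centres 70, 140, 210 mm right of the shell (within 15 mm), in line with it (within 15 mm, blade 25 mm), flat on the mat, parallel to the shell within 0.2 rad either way round; coin cell flat on the board within 7 mm of its centre; all released and at rest (x of board_c in the frame of shell between -0.015 and 0.015 m and y of board_c in the frame of shell between -0.085 and -0.055 m and angle between the x axis of each of board_c, blade_c, cover_c and the x axis of shell, either way round below 0.2 rad and angle between each of board_c, blade_c, cover_c, cell_c's own z axis and vertical below 0.12 rad and height (world z) of each of board_c, blade_c, cover_c below 0.012 m and x of blade_c in the frame of shell between -0.025 and 0.025 m and y of blade_c in the frame of shell between -0.155 and -0.125 m and x of cover_c in the frame of shell between -0.015 and 0.015 m and y of cover_c in the frame of shell between -0.225 and -0.195 m and horizontal distance between cell_c and board_c below 0.007 m and z of cell_c in the frame of board_c between 0.006 and 0.01 m and linear speed of each of board, cell, blade, cover below 0.01 m/s); the robot touches nothing.
It fails at once if the round cover was shifted by more than 15 mm (distance of round_cover_c from where it was at the start of the episode above 0.015 m).
It fails at once if the spare key was shifted by more than 15 mm (distance of spare_key_c from where it was at the start of the episode above 0.015 m).
It fails at once if the pair of tweezers was shifted by more than 15 mm (distance of tweezers_c from where it was at the start of the episode above 0.015 m).
It also fails if it takes over 128 s, if anything falls off the work surface, if the arm or the gripper's body presses on something with over 40 N, if the wrist force passes 120 N, or if a joint passes its speed limit or range.

### The arm

A 6-joint arm with a two-finger parallel gripper is mounted at the origin on the work surface. World frame = base frame: x ahead of the robot, y to its left, z up, the work surface at z = 0. Lengths are in mm, angles in rad, forces in N, time in s.
With the tool pointing down it reaches from about 275 to 750 mm from the base axis. Payload 10.2 kg.
Tool frame: the origin (TCP) lies midway between the tips of the shut fingers; the grasp point (between the pads) lies 19 mm behind it; z points along the fingers, y is the line along which they close (so a half turn about z gives the same grasp; the last joint's range is limited). The gripper opens to 85 mm and grips with 20 to 120 N. Pads are 22 mm wide; open, the fingers measure 114 mm over their backs; the gripper's body (76 mm by 85 mm) begins 54 mm behind the grasp point. The pads swing forward as they close: fully open they stand 13 mm farther back than shut.
Start: joints at [0.977, 0.313, 1.498, -0, 1.331, -0.223], TCP at [190.253, 489.321, 231.294] pointing down, gripper open.
Joint ranges: [-2.94, 2.94], [-0.97, 2.17], [0.19, 2.56], [-1.23, 4.37], [0.02, 3.11], [-2.88, 2.88]. Speed limits (rad/s): [2.39, 2.39, 3.01, 3.14, 3.14, 3.14].

### API

Orientations are given as a unit quaternion [w, x, y, z].
In Python, from rig import ctrl gives the robot as it stands.
- The arm moves only by the tool send_rows, never from a script. Its argument "targets" is a list of rows, each an object with "offset": the shift along the world's x, y, z in cm, a list of three; "spin": the turn about the world's z in rad. A call has 1 to 8 rows; each row is the pose to reach, as a shift and turn from the pose commanded when the call began; what a row does not reach only later rows make up. A row lasts 1/12 s, in which the tool goes at most 41.7 mm and 7.16 degrees, less where a joint would pass 70% of its speed; a pose out of reach is approached as far as the arm can. A call with a gripper value outside its range is refused whole. "grip" is the opening, from 0 (shut) to 1 (fully open), set as the call begins (left out, the last holds). The fingers move at their own pace and stop on an object; "squeeze" is the grip in N (left out, the last holds). Time passes only in rows, so rows that repeat a pose let the fingers close. It gives the time, the measured TCP pose, the force, the opening and the grip force at its end, in the units of the state.
- ctrl.sense(): the state, without advancing time (a new reading comes with each control period).
- ctrl.capture(name): name is "scene" or "top" or "wrist"; returns (picture, depth): 420x560x3 uint8, red, green, blue; 420x560 float32, mm along the optical axis (not along the pixel's ray), 0 where there is no reading.
- ctrl.calibration(name): a dict with "fx", "fy", "cx", "cy" (pixels), "view" (4x4, takes a point from world to camera coordinates); the wrist camera has in their place "mount" (4x4, takes a point from camera to tool coordinates, whose origin is the TCP and whose axes are the flange's). Camera axes: x right, y down, z forward; pixel columns grow to the right and rows downward; lengths in mm; the calibration is good to about 2 mm. A picture is of the moment at which its call begins: read the wrist's pose just before it. calibration takes no time and is no camera call.
- ctrl.finish_job(): hands the job in; it is judged then, once.
Trained networks look in the newest picture that a camera, given by its name, has taken for a name from the list of things; names that differ only in an ending like _2 or _b are one class to them, and where a whole thing is asked for, a point or a joint stands for the part that bears it (a point fixed in the world has none). Each returns a list of dicts, best first, with "conf" (0 to 1); they miss things now and then, are a little off and sometimes report something else, mostly with a low value. They report only what shows in the picture. A call takes as long as a camera call. They do not tell look-alikes from the thing itself.
- ctrl.search_frame(camera, query): "box" ([left, top, right, bottom] in pixels, round what is visible of it).
- ctrl.place_of(camera, query): "uv" ([column, row] in pixels: a listed point, or the origin of a listed thing).
The state is a dict: "time_s": time; "joints": joint angles; "dq": joint speeds; "tau": joint torques, N m; "eef_pos": TCP position; "ee_rot": TCP orientation; "force": force on the tool from outside, world axes, zero at the start; "wrist_torque": the same for the moment, N m; "grip_width": opening from 0.0 (shut) to 1.0 (fully open); "grip_force": force on a finger pad.
Only numpy, scipy, OpenCV 4.12 (cv2) and the standard library are available. Lean on these libraries where they do the work, as an engineer would, in place of code of your own. Each camera call takes 0.05 s, during which the arm holds its last target. There are 200 camera calls.

## Working session

There is one attempt and no reset: what is moved stays moved. The work goes in short steps, Python scripts to look and compute and a tool call to move; the robot and the scene stay as the last step left them, time stands still between calls to the robot, and variables do not carry over. Pictures are saved under pics/ and viewed, at most 14 in all, crops included, and the job is handed in when it is done.

Besides the shell and the picture viewer there is one more tool, called as name([rows], argument=value, ...), one row to a line, values as JSON. send_rows: Moves the arm, as the interface text tells. Its arguments: {"type":"object","properties":{"targets":{"type":"array"},"grip":{"type":"number"},"squeeze":{"type":"number"}},"required":["targets"]}

```bash
mkdir -p pics; cat > h.py <<'E'
import numpy as np, cv2
from rig import ctrl
T=['shell','board_c','cell_c','blade_c','cover_c','round_cover_c','spare_key_c','tweezers_c']
def cap(n,f=None):
    p,d=ctrl.capture(n)
    if f: cv2.imwrite('pics/'+f,cv2.cvtColor(p,cv2.COLOR_RGB2BGR))
    return p,d
def w2c(n,s=None):
    c=ctrl.calibration(n)
    if 'view' in c: return c,np.linalg.inv(np.array(c['view']))
    from scipy.spatial.transform import Rotation as R
    q=s['ee_rot'];M=np.eye(4);M[:3,:3]=R.from_quat([q[1],q[2],q[3],q[0]]).as_matrix();M[:3,3]=s['eef_pos']
    return c,M@np.array(c['mount'])
def at_z(n,uv,z,s=None):
    c,M=w2c(n,s)
    r=M[:3,:3]@np.array([(uv[0]-c['cx'])/c['fx'],(uv[1]-c['cy'])/c['fy'],1.0])
    return M[:3,3]+r*(z-M[2,3])/r[2]
def cloud(n,d,s=None):
    c,M=w2c(n,s);v,u=np.mgrid[:d.shape[0],:d.shape[1]]
    P=np.stack([(u-c['cx'])/c['fx']*d,(v-c['cy'])/c['fy']*d,d],-1)
    return P@M[:3,:3].T+M[:3,3]
E
python3 - <<'E'
from h import *
s=ctrl.sense();print(s['time_s'],s['eef_pos'],s['ee_rot'],s['grip_width'])
p,d=cap('top','top1.png');cap('scene','scene1.png')
Z=dict(shell=13.5,board_c=7,cell_c=7,blade_c=7.5,cover_c=8,round_cover_c=8,spare_key_c=10,tweezers_c=6)
for t in T:
    for r in ctrl.place_of('top',t)[:3]: print(t,round(r['conf'],2),np.round(r['uv']),np.round(at_z('top',r['uv'],Z[t])))
E
```

```text
0.0 [190.0870184  489.10132896 230.72392306] [-2.61123112e-04  1.84324872e-01  9.82865149e-01 -6.10411216e-04] 0.9964294671278645
shell 0.79 [319. 190.] [545. -76.  14.]
board_c 0.96 [205. 293.] [346. 157.   7.]
board_c 0.88 [124. 225.] [484. 316.   7.]
board_c 0.69 [125. 294.] [349. 312.   7.]
cell_c 0.42 [180. 176.] [579. 203.   7.]
blade_c 0.69 [129. 175.] [585. 306.   8.]
cover_c 0.72 [222. 230.] [469. 120.   8.]
round_cover_c 0.56 [225. 187.] [555. 112.   8.]
spare_key_c 0.89 [168. 228.] [476. 227.  10.]
tweezers_c 0.67 [384. 144.] [ 635. -215.    6.]
```

View pics/top1.png

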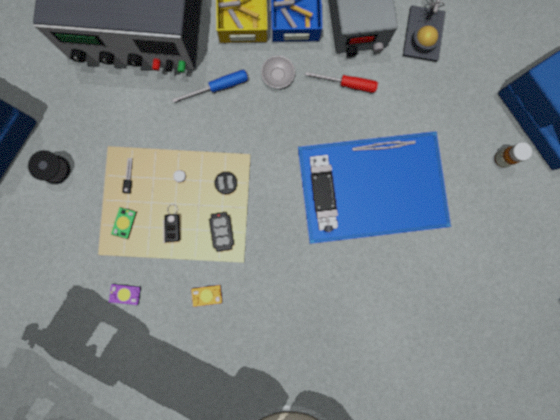

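```bash
python3 -c "
import cv2
a=cv2.imread('pics/top1.png')[140:330,80:265];cv2.imwrite('pics/crop1.png',cv2.resize(a,None,fx=3.1,fy=3.1,interpolation=cv2.INTER_CUBIC))"
```

```text
(no output)
```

View pics/crop1.png

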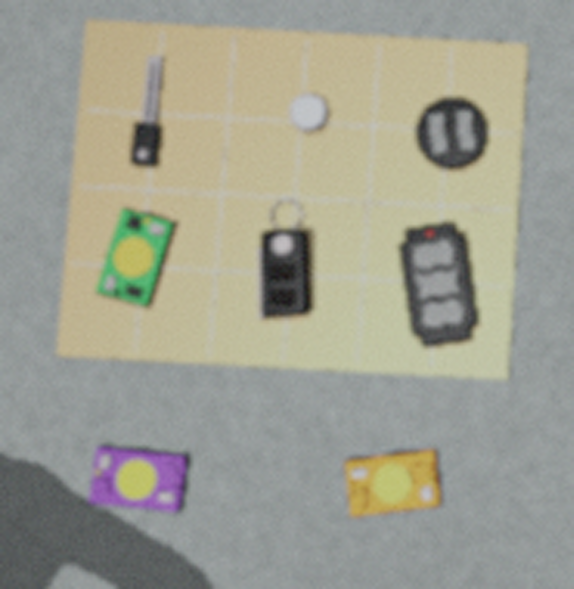

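The top view shows the green board at (124,223), with purple (125,294) and orange (206,296) look-alikes that I'll ignore. The cell is at (180,176); the spare key's round button at (171,219) could be mistaken for it. The blade is at (128,175), the long cover at (221,231), and the round cover, which stays, at (226,183). The shell is in its holder at (323,193).

```bash
python3 - <<'E'
from h import *
p=cv2.imread('pics/top1.png');hsv=cv2.cvtColor(p,cv2.COLOR_BGR2HSV).astype(int);H,S,V=hsv[...,0],hsv[...,1],hsv[...,2]
def rect(m,box,z,name):
    k=np.zeros_like(m);l,t,r,b=box;k[t:b,l:r]=m[t:b,l:r]
    v,u=np.nonzero(k);W=np.array([at_z('top',(a,c),z)[:2] for a,c in zip(u,v)],np.float32)
    c,sz,an=cv2.minAreaRect(W); 
    if sz[0]<sz[1]: an+=90   # long side direction
    an=(an+90)%180-90
    print(name,len(u),np.round(c),np.round(sz),'yaw rad',round(np.radians(an),3),'mean',np.round(W.mean(0)))
rect((H>40)&(H<85)&(S>90),(105,200,145,245),11,'board')
rect((V<110),(205,208,240,255),13,'cover')
rect((S<70),(115,152,140,198),8,'blade')
rect((S<60)&(V>120),(168,165,192,188),10,'cell')
rect((H>100)&(H<125)&(S>120),(290,125,460,250),3,'bluemat')
rect((S<70)&(V>100),(300,148,345,238),26,'holder')
rect((V<70),(305,165,340,220),18,'shell')
c=ctrl.calibration('wrist');print(np.round(c['mount'],3),c['fx'],c['cx'],c['cy'])
E
```

```text
board 286 [489. 315.] [34. 54.] yaw rad -0.302 mean [488. 314.]
cover 415 [466. 121.] [75. 42.] yaw rad 0.127 mean [466. 121.]
blade 1054 [586. 309.] [93. 48.] yaw rad 0.0 mean [586. 309.]
cell 488 [579. 204.] [46. 45.] yaw rad 1.561 mean [578. 203.]Traceback (most recent call last):
  File "<stdin>", line 14, in <module>
  File "<stdin>", line 5, in rect
  File "h.py", line 15, in at_z
    c,M=w2c(n,s)
        ~~~^^^^^
  File "h.py", line 9, in w2c
    c=ctrl.calibration(n)
ValueError: time passes only in moves, steps and waits
```

```bash
sed -i "s/^T=/import functools\ncal=functools.lru_cache(None)(lambda n: ctrl.calibration(n))\nT=/; s/c=ctrl.calibration(n)/c=cal(n)/" h.py; python3 - <<'E'
from h import *
p=cv2.imread('pics/top1.png');hsv=cv2.cvtColor(p,cv2.COLOR_BGR2HSV).astype(int);H,S,V=hsv[...,0],hsv[...,1],hsv[...,2]
def rect(m,box,z,name):
    k=np.zeros_like(m);l,t,r,b=box;k[t:b,l:r]=m[t:b,l:r]
    v,u=np.nonzero(k);W=np.array([at_z('top',(a,c),z)[:2] for a,c in zip(u,v)],np.float32)
    c,sz,an=cv2.minAreaRect(W); 
    if sz[0]<sz[1]: an+=90   # long side direction
    an=(an+90)%180-90
    print(name,len(u),np.round(c),np.round(sz),'yaw rad',round(np.radians(an),3),'mean',np.round(W.mean(0)))
rect((V<110),(115,175,140,198),12,'bladehead')
rect((H>100)&(H<125)&(S>120),(290,125,460,250),3,'bluemat')
rect((S<70)&(V>100),(300,148,345,238),26,'holder')
rect((V<70),(305,165,340,220),18,'shell')
c=ctrl.calibration('wrist');print(np.round(c['mount'],3),c['fx'],c['cx'],c['cy'])
E
```

```text
bladehead 99 [562. 308.] [25. 16.] yaw rad 0.002 mean [562. 308.]
bluemat 11605 [ 550. -189.] [198. 288.] yaw rad -1.481 mean [ 548. -201.]
holder 1006 [531. -73.] [ 73. 164.] yaw rad -0.032 mean [524. -70.]
shell 574 [541. -83.] [76. 40.] yaw rad 0.089 mean [542. -82.]
[[   0.      -0.957   -0.289   73.539]
 [   1.       0.       0.      -0.175]
 [  -0.      -0.289    0.957 -141.88 ]
 [   0.       0.       0.       1.   ]] 317.38418966475103 279.28816707385505 209.04687440753594
```

send_rows([
  {"offset": [15, -9, -4], "spin": 0.07},
  {"offset": [29.9, -17.4, -11], "spin": 0.07},
  {"offset": [29.9, -17.4, -11], "spin": 0.07},
  {"offset": [29.9, -17.4, -11], "spin": 0.07},
  {"offset": [29.9, -17.4, -11], "spin": 0.07},
  {"offset": [29.9, -17.4, -11], "spin": 0.07},
  {"offset": [29.9, -17.4, -11], "spin": 0.07},
  {"offset": [29.9, -17.4, -11], "spin": 0.07},
])

```text
time_s: 1.17
eef_pos: [466.3, 328.2, 130.1]
ee_rot: [0.0, 0.15, 0.989, 0.0]
force: [0.2, 0.7, 0.2]
grip_width: 0.999
grip_force: 0.0
```

send_rows([
  {"offset": [0, 0, 0], "spin": 0},
  {"offset": [0, 0, 0], "spin": 0},
  {"offset": [0, 0, 0], "spin": 0},
])

```text
time_s: 1.42
eef_pos: [464.4, 329.8, 130.7]
ee_rot: [-0.0, 0.15, 0.989, 0.0]
force: [0.0, 0.6, 0.8]
grip_width: 0.999
grip_force: 0.0
```

```bash
cat >> h.py <<'E'
def yawtool(s):
    q=s['ee_rot'];return np.arctan2(-2*(q[1]*q[2]-q[0]*q[3]),1-2*(q[1]**2+q[3]**2)) # closing axis minus world y
def look(t,z,f=None):
    s=ctrl.sense();p,d=cap('wrist',f)
    yt=yawtool(s);print('tcp',np.round(s['eef_pos'],1),'yaw',round(yt,3),'t',round(s['time_s'],1))
    for r in ctrl.place_of('wrist',t)[:3]: print(t,round(r['conf'],2),np.round(r['uv']),np.round(at_z('wrist',r['uv'],z,s),1))
    return s,p,d
def rect(m,z,s,near=None,cam='wrist'):
    n,lab,st,ce=cv2.connectedComponentsWithStats(m.astype(np.uint8))
    for i in np.argsort(-st[:,4])[:6]:
        if i==0 or st[i,4]<150: continue
        v,u=np.nonzero(lab==i);W=np.array([at_z(cam,(a,c),z,s)[:2] for a,c in cv2.convexHull(np.stack([u,v],1)).reshape(-1,2)],np.float32)
        c,sz,an=cv2.minAreaRect(W)
        if sz[0]<sz[1]: an+=90
        an=(an+90)%180-90
        print('px',np.round(ce[i]),'c',np.round(c,1),np.round(sz,1),'yaw',round(float(np.radians(an)),3))
def hsv(p): return [x.astype(int) for x in cv2.split(cv2.cvtColor(p,cv2.COLOR_RGB2HSV))]
E
python3 - <<'E'
from h import *
s,p,d=look('board_c',7,'w1.png')
H,S,V=hsv(p);rect((H>40)&(H<85)&(S>90),11,s)
rect((H>20)&(H<35)&(S>120),11,s)
E
```

```text
tcp [464.4 329.8 130.7] yaw -0.301 t 1.4
board_c 0.89 [ 30. 123.] [341.9 156.3   7. ]
board_c 0.87 [214.  68.] [347.6 312.8   7. ]
board_c 0.55 [271. 230.] [487.1 315.2   7. ]
px [272. 229.] c [487.2 315.7] [34.3 55.4] yaw -0.298
px [215.  67.] c [347.8 314.8] [22.8 23.8] yaw -0.373
px [ 24. 122.] c [340.7 155.5] [23.3 23.4] yaw -0.516
px [273. 231.] c [488.1 316.1] [22.1 24.4] yaw -0.301
```

View pics/w1.png

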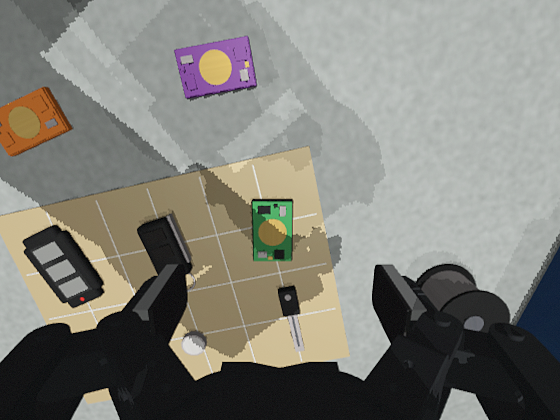

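The wrist view confirms the green board at (272,230). The purple (215,67) and orange (24,122) boards are the look-alikes. Next I descend on the green board.

send_rows([
  {"offset": [2.3, -1.4, -2], "spin": 0},
  {"offset": [2.3, -1.4, -5], "spin": 0},
  {"offset": [2.3, -1.4, -8], "spin": 0},
  {"offset": [2.3, -1.4, -10.5], "spin": 0},
  {"offset": [2.3, -1.4, -11.5], "spin": 0},
  {"offset": [2.3, -1.4, -12.0], "spin": 0},
  {"offset": [2.3, -1.4, -12.3], "spin": 0},
  {"offset": [2.3, -1.4, -12.6], "spin": 0},
], grip=0.7)

```text
time_s: 2.18
eef_pos: [488.3, 316.2, 6.0]
ee_rot: [0.001, 0.15, 0.989, 0.001]
force: [-0.8, -0.2, -0.0]
grip_width: 0.7
grip_force: 0.0
```

send_rows([
  {"offset": [0, 0, 0], "spin": 0},
  {"offset": [0, 0, 0], "spin": 0},
  {"offset": [0, 0, 0], "spin": 0},
  {"offset": [0, 0, 0], "spin": 0},
  {"offset": [0, 0, 0], "spin": 0},
  {"offset": [0, 0, 0], "spin": 0},
  {"offset": [0, 0, 0], "spin": 0},
  {"offset": [0, 0, 0], "spin": 0},
], grip=0.2, squeeze=25)

```text
time_s: 2.85
eef_pos: [488.2, 315.9, 5.8]
ee_rot: [0.001, 0.15, 0.989, 0.001]
force: [-1.6, -0.7, 5.7]
grip_width: 0.403
grip_force: 25.0
```

send_rows([
  {"offset": [0, 0, 1], "spin": 0},
  {"offset": [0, 0, 3], "spin": 0},
  {"offset": [0, 0, 6], "spin": 0},
  {"offset": [0, 0, 9], "spin": 0},
  {"offset": [0, -2, 12], "spin": 0},
  {"offset": [0, -5, 12], "spin": 0},
  {"offset": [0.5, -8, 12], "spin": 0.1},
  {"offset": [0.5, -11, 12], "spin": 0.2},
])

```text
time_s: 3.52
eef_pos: [493.2, 204.4, 126.0]
ee_rot: [0.001, 0.048, 0.999, 0.0]
force: [0.6, -0.6, -0.3]
grip_width: 0.403
grip_force: 25.1
```

send_rows([
  {"offset": [0.7, -4, 0], "spin": 0.1},
  {"offset": [1.5, -8, 0], "spin": 0.19},
  {"offset": [2.3, -12, 0], "spin": 0.19},
  {"offset": [3.1, -16, 0], "spin": 0.19},
  {"offset": [3.8, -20, 0], "spin": 0.19},
  {"offset": [4.5, -24, 0], "spin": 0.19},
  {"offset": [5.0, -28, 0], "spin": 0.19},
  {"offset": [5.4, -32, 0], "spin": 0.19},
])

```text
time_s: 4.18
eef_pos: [546.8, -116.6, 125.6]
ee_rot: [0.0, -0.044, 0.999, -0.0]
force: [1.4, -0.2, -0.7]
grip_width: 0.403
grip_force: 25.1
```

send_rows([
  {"offset": [0, -2, 0], "spin": 0},
  {"offset": [0, -4, 0], "spin": 0},
  {"offset": [0, -4, 0], "spin": 0},
  {"offset": [0, -4, 0], "spin": 0},
  {"offset": [0, -4, 0], "spin": 0},
])

```text
time_s: 4.6
eef_pos: [546.7, -153.8, 125.0]
ee_rot: [0.0, -0.045, 0.999, 0.0]
force: [-0.4, -0.3, 0.1]
grip_width: 0.403
grip_force: 25.1
```

```bash
python3 - <<'E'
from h import *
s,p,d=look('shell',13.5,'w2.png')
print(s['grip_width'])
for r in ctrl.place_of('wrist','board_c')[:2]: print(r['uv'],r['conf'],at_z('wrist',r['uv'],s['eef_pos'][2]+2,s))
H,S,V=hsv(p);rect((H>100)&(H<125)&(S>120),3,s)
rect(V<75,18,s);rect((S<60)&(V>110),26,s)
E
```

```text
tcp [ 546.7 -153.8  125. ] yaw 0.09 t 4.6
shell 0.67 [364. 206.] [540.4 -84.   13.5]
0.40306204043840715
[278.7, 269.7] 0.73 [ 546.35087981 -154.34150802  127.02375706]
px [210. 169.] c [ 549.1 -189.8] [198.9 288.8] yaw -1.481
px [279. 364.] c [ 661.4 -142.8] [222.2 572.7] yaw -1.482
px [362. 207.] c [537.8 -87.1] [82.  44.6] yaw 0.089
px [553. 249.] c [564.2  81.5] [39.4 11.7] yaw 0.34
px [370. 111.] c [465.8 -92.8] [11.5 17.4] yaw -1.481
px [264. 233.] c [ 570.4 -164.6] [12.6 20.1] yaw -1.481
px [103. 135.] c [ 544.  -317.5] [189.9 464.1] yaw -0.564
px [474. 172.] c [561.4  -2.6] [382.4 155.2] yaw 0.34
px [280. 342.] c [ 664.7 -143.2] [69.6 91.9] yaw -1.482
px [368. 127.] c [476.7 -94.6] [22.8 36.8] yaw -1.481
px [159. 396.] c [ 744.3 -251.1] [20.2 88.4] yaw -0.579
```

View pics/w2.png

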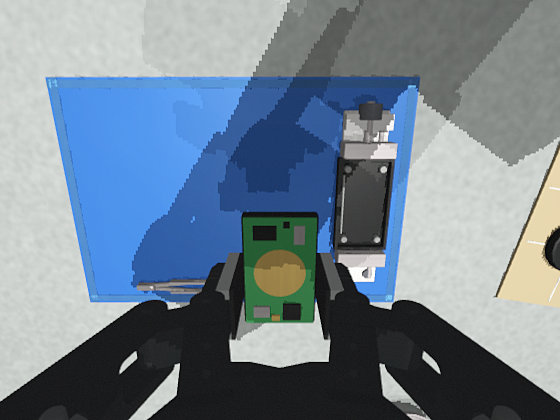

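The board is held centred at pixel (279,270). The shell is at (363,206) and the tweezers at (175,287), well behind the row. Now I lower the board.

send_rows([
  {"offset": [0, -0.1, -3], "spin": 0},
  {"offset": [0, -0.1, -6], "spin": 0},
  {"offset": [0, -0.1, -9], "spin": 0},
  {"offset": [0, -0.1, -10.5], "spin": 0},
  {"offset": [0, -0.1, -11.3], "spin": 0},
  {"offset": [0, -0.1, -11.7], "spin": 0},
  {"offset": [0, -0.1, -11.9], "spin": 0},
  {"offset": [0, -0.1, -11.9], "spin": 0},
])

```text
time_s: 5.42
eef_pos: [547.3, -155.5, 6.4]
ee_rot: [0.001, -0.045, 0.999, -0.0]
force: [-0.0, 0.3, -1.1]
grip_width: 0.404
grip_force: 25.1
```

send_rows([
  {"offset": [0, 0, 0], "spin": 0},
  {"offset": [0, 0, 0], "spin": 0},
  {"offset": [0, 0, 0], "spin": 0},
  {"offset": [0, 0, 0], "spin": 0},
  {"offset": [0, 0, 0], "spin": 0},
], grip=0.55)

```text
time_s: 5.83
eef_pos: [546.8, -155.5, 5.9]
ee_rot: [0.0, -0.045, 0.999, -0.0]
force: [0.3, 0.9, -0.1]
grip_width: 0.55
grip_force: 0.0
```

send_rows([
  {"offset": [0, 0, 2], "spin": 0},
  {"offset": [0, 0, 5], "spin": 0},
  {"offset": [0, 0, 9], "spin": 0},
  {"offset": [0, 0, 12], "spin": 0},
  {"offset": [0, 0, 12], "spin": 0},
  {"offset": [0, 0, 12], "spin": 0},
])

```text
time_s: 6.33
eef_pos: [547.3, -155.7, 127.1]
ee_rot: [0.001, -0.045, 0.999, -0.001]
force: [-0.2, 0.1, -1.2]
grip_width: 0.55
grip_force: 0.0
```

```bash
python3 - <<'E'
from h import *
s,p,d=look('board_c',7,'w3.png')
H,S,V=hsv(p);rect((H>40)&(H<85)&(S>90),11,s);rect((H>18)&(H<35)&(S>90),11,s)
E
```

```text
tcp [ 547.3 -155.7  127.1] yaw 0.089 t 6.3
board_c 0.83 [280. 201.] [ 546.2 -155.1    7. ]
px [280. 200.] c [ 546.7 -155.9] [56.1 34.7] yaw 0.09
px [280. 203.] c [ 546.8 -155.5] [24.6 23.7] yaw 0.09
px [535. 205.] c [532.2  58.9] [  1.6 101.2] yaw -0.081
```

send_rows([
  {"offset": [0.3, 4, 0], "spin": 0},
  {"offset": [0.6, 8, 0], "spin": 0},
  {"offset": [0.9, 12, 0], "spin": 0},
  {"offset": [1.2, 16, 0], "spin": 0},
  {"offset": [1.5, 20, 0], "spin": 0},
  {"offset": [1.8, 24, 0], "spin": 0},
  {"offset": [2.1, 28, 0], "spin": 0},
  {"offset": [2.4, 32, 0], "spin": 0},
])

```text
time_s: 7.1
eef_pos: [569.8, 166.5, 123.9]
ee_rot: [-0.002, -0.045, 0.999, -0.0]
force: [0.1, -0.3, 0.4]
grip_width: 0.551
grip_force: 0.0
```

send_rows([
  {"offset": [0, 2, 0], "spin": 0},
  {"offset": [0.4, 3.8, 0], "spin": 0},
  {"offset": [0.4, 3.8, 0], "spin": 0},
  {"offset": [0.4, 3.8, 0], "spin": 0},
  {"offset": [0.4, 3.8, 0], "spin": 0},
])

```text
time_s: 7.52
eef_pos: [574.3, 201.7, 124.5]
ee_rot: [-0.001, -0.044, 0.999, -0.0]
force: [0.1, -0.2, 0.3]
grip_width: 0.551
grip_force: 0.0
```

```bash
python3 - <<'E'
from h import *
s,p,d=look('cell_c',7,'w4.png')
H,S,V=hsv(p);rect((S<45)&(V>90),10.7,s)
for t in ('blade_c','cover_c'):
    for r in ctrl.place_of('wrist',t)[:2]: print(t,r['conf'],r['uv'],at_z('wrist',r['uv'],8,s))
rect(V<70,13,s)
E
```

```text
tcp [574.3 201.7 124.5] yaw 0.089 t 7.5
cell_c 0.97 [280. 207.] [577.3 202.8   7. ]
px [ 67. 184.] c [626.   55.9] [182.6 385.2] yaw -0.159
px [504. 196.] c [591.4 359.6] [398.  168.1] yaw 0.338
px [278. 316.] c [684.6 215.3] [119.5 111.9] yaw 1.528
px [317. 139.] c [511.2 226. ] [197.6 238.4] yaw -0.927
px [409. 397.] c [767.8 350.2] [91.3 31.5] yaw 0.72
blade_c 0.69 [395.8, 223.8] [582.89348553 303.25482444   8.        ]
cover_c 0.61 [185.0, 51.3] [463.37899764 121.58202181   8.        ]
px [279. 366.] c [711.1 214.3] [187.3 581.9] yaw -1.483
px [185.  54.] c [467.7 123. ] [73.7 44.2] yaw 0.133
px [542. 255.] c [602.8 432.6] [64.8 34.1] yaw 0.338
px [172. 181.] c [562.3 112.9] [47.  46.7] yaw 1.537
px [311.  83.] c [475.5 218.5] [56.  29.8] yaw 0.015
```

View pics/w4.png

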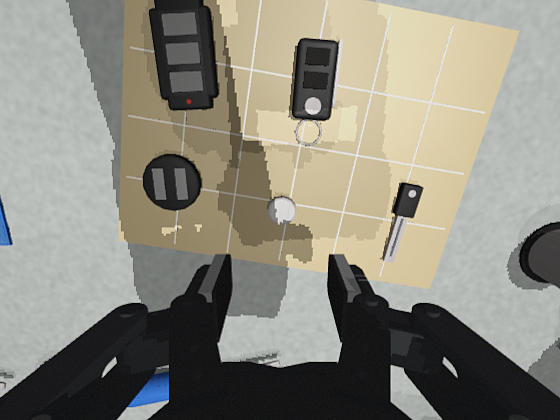

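The cell is at pixel (282,209), clear of everything around it. The blade is at (403,222) and the round cover at (172,181).

send_rows([
  {"offset": [0.3, 0.2, -3], "spin": 0},
  {"offset": [0.3, 0.2, -6], "spin": 0},
  {"offset": [0.3, 0.2, -9], "spin": 0},
  {"offset": [0.3, 0.2, -10.5], "spin": 0},
  {"offset": [0.3, 0.2, -11.3], "spin": 0},
  {"offset": [0.3, 0.2, -11.7], "spin": 0},
  {"offset": [0.3, 0.2, -11.9], "spin": 0},
  {"offset": [0.3, 0.2, -11.9], "spin": 0},
])

```text
time_s: 8.38
eef_pos: [578.3, 204.4, 7.4]
ee_rot: [0.001, -0.044, 0.999, 0.0]
force: [-0.2, 0.3, -0.2]
grip_width: 0.547
grip_force: 0.0
```

send_rows([
  {"offset": [0, 0, 0], "spin": 0},
  {"offset": [0, 0, 0], "spin": 0},
  {"offset": [0, 0, 0], "spin": 0},
  {"offset": [0, 0, 0], "spin": 0},
  {"offset": [0, 0, 0], "spin": 0},
  {"offset": [0, 0, 0], "spin": 0},
  {"offset": [0, 0, 0], "spin": 0},
], grip=0.1)

```text
time_s: 8.97
eef_pos: [578.3, 204.6, 7.8]
ee_rot: [0.001, -0.045, 0.999, 0.0]
force: [-2.2, -0.5, 6.5]
grip_width: 0.252
grip_force: 24.4
```

send_rows([
  {"offset": [0, 0, 1], "spin": 0},
  {"offset": [0, 0, 4], "spin": 0},
  {"offset": [0, 0, 7], "spin": 0},
  {"offset": [0, 0, 9], "spin": 0},
  {"offset": [0, -4, 9], "spin": 0},
  {"offset": [-0.3, -8, 9], "spin": 0},
  {"offset": [-0.6, -12, 9], "spin": 0},
  {"offset": [-0.9, -16, 9], "spin": 0},
])

```text
time_s: 9.63
eef_pos: [568.3, 43.0, 97.5]
ee_rot: [0.0, -0.045, 0.999, -0.0]
force: [0.5, -0.3, 1.4]
grip_width: 0.257
grip_force: 24.6
```

send_rows([
  {"offset": [-0.3, -4, 0], "spin": 0},
  {"offset": [-0.6, -8, 0], "spin": 0},
  {"offset": [-0.9, -12, 0], "spin": 0},
  {"offset": [-1.2, -16, 0], "spin": 0},
  {"offset": [-1.5, -18, 0], "spin": 0},
  {"offset": [-2.1, -19.8, 0], "spin": 0},
  {"offset": [-2.1, -19.8, 0], "spin": 0},
  {"offset": [-2.1, -19.8, 0], "spin": 0},
])

```text
time_s: 10.3
eef_pos: [547.6, -153.9, 97.1]
ee_rot: [0.0, -0.044, 0.999, 0.0]
force: [-0.3, 0.4, -0.8]
grip_width: 0.254
grip_force: 24.6
```

```bash
python3 - <<'E'
from h import *
s,p,d=look('cell_c',ctrl.sense()['eef_pos'][2]+2,'w5.png')
cv2.imwrite('pics/w5c.png',cv2.cvtColor(cv2.resize(p[150:330,180:380],None,fx=3,fy=3),cv2.COLOR_RGB2BGR))
C=cloud('wrist',d,s)
print(np.round(C[255:285:5,280],1))
for r in ctrl.place_of('wrist','board_c')[:2]: print(r['uv'],r['conf'],at_z('wrist',r['uv'],7,s))
E
```

```text
tcp [ 547.6 -153.9   97.1] yaw 0.088 t 10.3
cell_c 0.7 [282. 266.] [ 544.9 -153.3   99.1]
[[ 539.2 -154.5   99.5]
 [ 541.6 -154.3   99.9]
 [ 543.7 -154.2  101.1]
 [ 547.3 -153.8   99.3]
 [ 550.3 -153.6   98.8]
 [ 552.4 -153.4   99.8]]
[279.1, 210.6] 0.87 [ 545.41691097 -154.39209253    7.        ]
```

View pics/w5c.png

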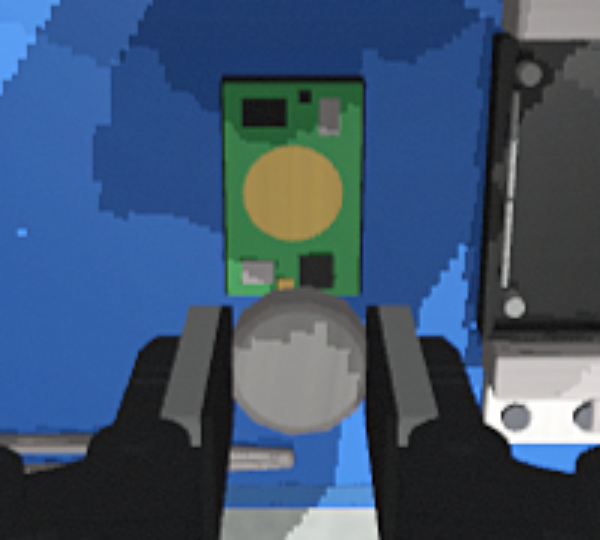

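```bash
python3 - <<'E'
from h import *
s=ctrl.sense();p=cv2.cvtColor(cv2.imread('pics/w5.png'),cv2.COLOR_BGR2RGB)
for uv,z in [((279.7,273.3),99.9),((279.3,270.3),96),((279.5,247),92.2),((279.5,294),99.9)]: print(uv,np.round(at_z('wrist',uv,z,s),1))
H,S,V=hsv(p);m=(H>18)&(H<35)&(S>90);rect(m,11,s)
cc=ctrl.calibration('wrist')
for w,z in (((546.7,-155.5,11)),0),: pass
E
```

```text
(279.7, 273.3) [ 549.  -152.4   99.9]
(279.3, 270.3) [ 549.5 -152.5   96. ]
(279.5, 247) [ 538.6 -153.4   92.2]
(279.5, 294) [ 560.4 -151.4   99.9]
px [277. 214.] c [ 547.5 -154.3] [23.7 24.2] yaw -1.48
```

send_rows([
  {"offset": [-0.2, -0.2, 0], "spin": 0},
  {"offset": [-0.2, -0.2, -3], "spin": 0},
  {"offset": [-0.2, -0.2, -5], "spin": 0},
  {"offset": [-0.2, -0.2, -6.5], "spin": 0},
  {"offset": [-0.2, -0.2, -7.3], "spin": 0},
  {"offset": [-0.2, -0.2, -7.8], "spin": 0},
  {"offset": [-0.2, -0.2, -8.0], "spin": 0},
  {"offset": [-0.2, -0.2, -8.1], "spin": 0},
])

```text
time_s: 11.12
eef_pos: [546.1, -155.5, 16.1]
ee_rot: [0.0, -0.045, 0.999, -0.0]
force: [0.6, 0.7, -0.9]
grip_width: 0.251
grip_force: 24.6
```

send_rows([
  {"offset": [0, 0, 0], "spin": 0},
  {"offset": [0, 0, 0], "spin": 0},
])

```text
time_s: 11.28
eef_pos: [546.1, -155.6, 16.4]
ee_rot: [0.001, -0.045, 0.999, -0.0]
force: [-0.7, 0.3, -0.2]
grip_width: 0.256
grip_force: 24.6
```

No contact yet, so I'm easing down another half millimetre and releasing.

send_rows([
  {"offset": [0, 0, -0.05], "spin": 0},
  {"offset": [0, 0, -0.05], "spin": 0},
])

```text
time_s: 11.45
eef_pos: [546.1, -155.6, 15.8]
ee_rot: [0.001, -0.045, 0.999, -0.0]
force: [0.4, 0.2, 4.6]
grip_width: 0.255
grip_force: 25.1
```

send_rows([
  {"offset": [0, 0, 0], "spin": 0},
  {"offset": [0, 0, 0], "spin": 0},
  {"offset": [0, 0, 0], "spin": 0},
  {"offset": [0, 0, 0], "spin": 0},
], grip=0.42)

```text
time_s: 11.78
eef_pos: [545.7, -155.4, 15.0]
ee_rot: [-0.0, -0.045, 0.999, 0.0]
force: [-0.2, -0.3, -0.2]
grip_width: 0.422
grip_force: 0.0
```

send_rows([
  {"offset": [0, 0, 1], "spin": 0},
  {"offset": [0, 0, 3], "spin": 0},
  {"offset": [0, 0, 6], "spin": 0},
  {"offset": [0, 0, 9], "spin": 0},
  {"offset": [0, 0, 11], "spin": 0},
  {"offset": [0, 0, 11], "spin": 0},
])

```text
time_s: 12.28
eef_pos: [547.5, -156.3, 130.4]
ee_rot: [0.004, -0.045, 0.999, -0.002]
force: [-0.3, -0.2, 1.0]
grip_width: 0.418
grip_force: 0.0
```

```bash
python3 - <<'E'
from h import *
s,p,d=look('cell_c',14.85,'w6.png')
cv2.imwrite('pics/w6c.png',cv2.cvtColor(cv2.resize(p[130:290,180:380],None,fx=3,fy=3),cv2.COLOR_RGB2BGR))
H,S,V=hsv(p);rect((H>40)&(H<85)&(S>90),11,s)
E
```

```text
tcp [ 547.5 -156.3  130.4] yaw 0.089 t 12.3
cell_c 0.76 [284. 203.] [ 546.6 -153.    14.9]
cell_c 0.62 [281. 194.] [ 539.6 -156.6   14.9]
px [281. 198.] c [ 546.9 -155.8] [55.9 34.6] yaw 0.091
```

View pics/w6c.png

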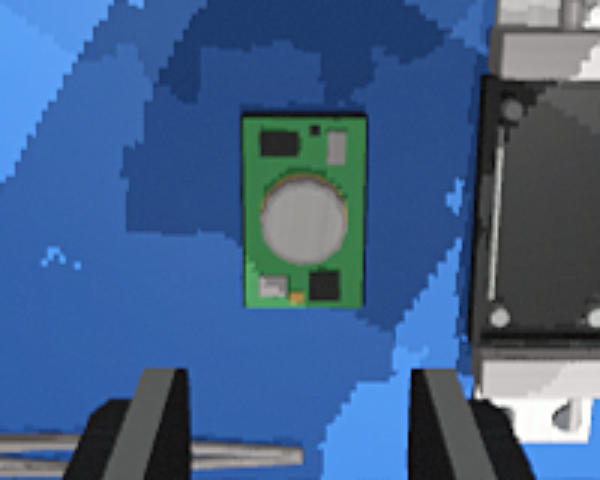

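The cell sits flat on the brass contact at crop (304,221), with only a thin rim of brass showing. Next is the blade.

send_rows([
  {"offset": [0.2, 4, 0], "spin": 0},
  {"offset": [0.3, 8, 0], "spin": 0},
  {"offset": [0.5, 12, 0], "spin": 0},
  {"offset": [0.7, 16, 0], "spin": 0},
  {"offset": [0.9, 20, 0], "spin": 0},
  {"offset": [1.1, 24, 0], "spin": 0},
  {"offset": [1.3, 28, 0], "spin": 0},
  {"offset": [1.5, 32, 0], "spin": 0},
])

```text
time_s: 13.05
eef_pos: [559.8, 166.5, 123.9]
ee_rot: [-0.001, -0.045, 0.999, -0.0]
force: [1.3, -0.5, 0.2]
grip_width: 0.419
grip_force: 0.0
```

send_rows([
  {"offset": [0, 4, 0], "spin": -0.1},
  {"offset": [0, 8, 0], "spin": -0.2},
  {"offset": [0, 12, 0], "spin": -0.2},
  {"offset": [0, 14.2, 0], "spin": -0.2},
  {"offset": [0, 14.2, 0], "spin": -0.2},
  {"offset": [0, 14.2, 0], "spin": -0.2},
])

```text
time_s: 13.55
eef_pos: [559.8, 307.2, 123.5]
ee_rot: [-0.001, 0.054, 0.999, -0.001]
force: [-0.4, -1.3, -0.6]
grip_width: 0.42
grip_force: 0.0
```

```bash
python3 - <<'E'
from h import *
s,p,d=look('blade_c',7.5,'w7.png')
H,S,V=hsv(p);rect((V<80)&(np.arange(420)[:,None]<280),12,s)
cv2.imwrite('pics/w7c.png',cv2.cvtColor(cv2.resize(p[150:310,180:380],None,fx=3,fy=3),cv2.COLOR_RGB2BGR))
E
```

```text
tcp [559.8 307.2 123.5] yaw -0.109 t 13.6
blade_c 0.75 [282. 230.] [583.2 306.8   7.5]
px [469. 239.] c [610.8 464.7] [102.1  67.9] yaw 1.048
px [ 36. 113.] c [465.6 124.8] [76.9 46.9] yaw 0.136
px [153. 109.] c [475.1 220.7] [55.8 34.6] yaw 0.012
px [ 57. 231.] c [562.5 114.7] [46.1 50.4] yaw -1.442
px [544. 260.] c [625.3 530.4] [41.  53.8] yaw -0.108
```

View pics/w7c.png

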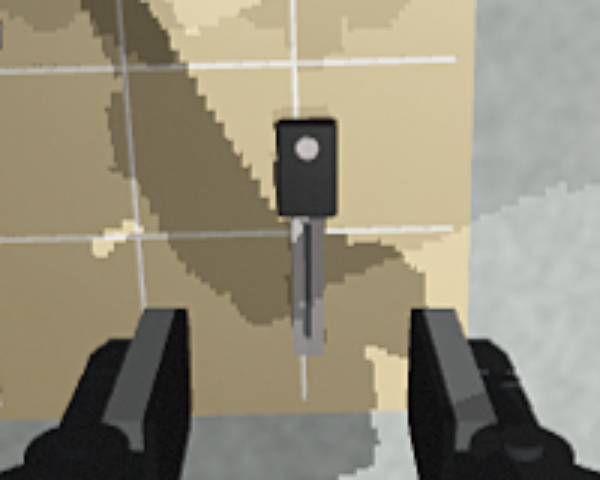

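The blade head is at crop (307,168), i.e. pixel (282,206), and the blade is aligned with the tool.

send_rows([
  {"offset": [0.2, 0.2, -3], "spin": 0},
  {"offset": [0.2, 0.2, -6], "spin": 0},
  {"offset": [0.2, 0.2, -9], "spin": 0},
  {"offset": [0.2, 0.2, -10.5], "spin": 0},
  {"offset": [0.2, 0.2, -11.3], "spin": 0},
  {"offset": [0.2, 0.2, -11.6], "spin": 0},
  {"offset": [0.2, 0.2, -11.7], "spin": 0},
  {"offset": [0.2, 0.2, -11.7], "spin": 0},
])

```text
time_s: 14.32
eef_pos: [563.5, 308.3, 9.3]
ee_rot: [0.001, 0.056, 0.998, 0.0]
force: [1.2, 0.5, 0.3]
grip_width: 0.421
grip_force: 0.0
```

send_rows([
  {"offset": [0, 0, 0], "spin": 0},
  {"offset": [0, 0, 0], "spin": 0},
  {"offset": [0, 0, 0], "spin": 0},
  {"offset": [0, 0, 0], "spin": 0},
  {"offset": [0, 0, 0], "spin": 0},
  {"offset": [0, 0, 0], "spin": 0},
  {"offset": [0, 0, 0], "spin": 0},
], grip=0.05)

```text
time_s: 14.9
eef_pos: [563.4, 308.6, 9.4]
ee_rot: [0.001, 0.055, 0.998, 0.0]
force: [-0.1, -1.9, 5.9]
grip_width: 0.18
grip_force: 24.9
```

send_rows([
  {"offset": [0, 0, 1], "spin": 0},
  {"offset": [0, 0, 4], "spin": 0},
  {"offset": [0, 0, 7], "spin": 0},
  {"offset": [0, 0, 10], "spin": 0},
  {"offset": [0, -4, 10], "spin": 0.1},
  {"offset": [0, -8, 10], "spin": 0.2},
  {"offset": [-0.5, -12, 10], "spin": 0.2},
  {"offset": [-1, -16, 10], "spin": 0.2},
])

```text
time_s: 15.57
eef_pos: [552.3, 147.1, 108.9]
ee_rot: [0.0, -0.045, 0.999, 0.0]
force: [0.2, 0.4, -0.2]
grip_width: 0.186
grip_force: 24.5
```

send_rows([
  {"offset": [-0.2, -4, 0], "spin": 0},
  {"offset": [-0.4, -8, 0], "spin": 0},
  {"offset": [-0.6, -12, 0], "spin": 0},
  {"offset": [-0.8, -16, 0], "spin": 0},
  {"offset": [-1, -20, 0], "spin": 0},
  {"offset": [-1.2, -24, 0], "spin": 0},
  {"offset": [-1.5, -28, 0], "spin": 0},
  {"offset": [-1.8, -32, 0], "spin": 0},
])

```text
time_s: 16.23
eef_pos: [534.3, -173.4, 109.0]
ee_rot: [0.0, -0.045, 0.999, -0.0]
force: [1.0, 0.5, -0.1]
grip_width: 0.181
grip_force: 24.5
```

send_rows([
  {"offset": [-0.1, -4, 0], "spin": 0},
  {"offset": [-0.2, -5.3, 0], "spin": 0},
  {"offset": [-0.2, -5.3, 0], "spin": 0},
  {"offset": [-0.2, -5.3, 0], "spin": 0},
  {"offset": [-0.2, -5.3, 0], "spin": 0},
])

```text
time_s: 16.65
eef_pos: [532.8, -223.0, 108.3]
ee_rot: [-0.0, -0.045, 0.999, 0.0]
force: [0.4, 0.1, -0.8]
grip_width: 0.183
grip_force: 24.5
```

```bash
python3 - <<'E'
from h import *
s=ctrl.sense()
s,p,d=look('blade_c',s['eef_pos'][2]-2,'w8.png')
cv2.imwrite('pics/w8c.png',cv2.cvtColor(cv2.resize(p[100:370,80:440],None,fx=2.2,fy=2.2),cv2.COLOR_RGB2BGR))
E
```

```text
tcp [ 532.8 -223.   108.3] yaw 0.09 t 16.6
blade_c 0.61 [278. 300.] [ 552.  -222.5  106.3]
```

View pics/w8c.png

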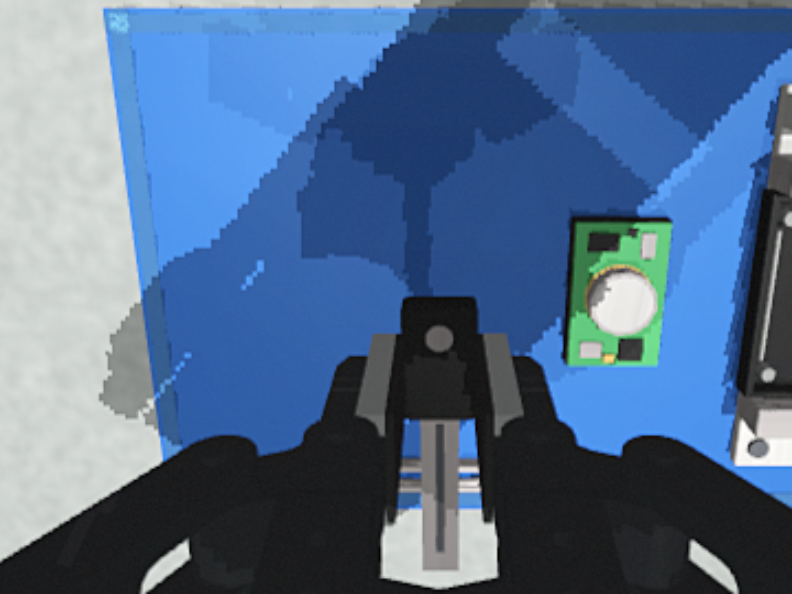

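The head at crop (438,360) is held straight, with the tip pointing away from the robot. Lowering it now.

send_rows([
  {"offset": [0, -0.3, -3], "spin": 0},
  {"offset": [0, -0.3, -6], "spin": 0},
  {"offset": [0, -0.3, -8], "spin": 0},
  {"offset": [0, -0.3, -9], "spin": 0},
  {"offset": [0, -0.3, -9.5], "spin": 0},
  {"offset": [0, -0.3, -9.8], "spin": 0},
  {"offset": [0, -0.3, -9.9], "spin": 0},
  {"offset": [0, -0.3, -9.9], "spin": 0},
])

```text
time_s: 17.42
eef_pos: [533.3, -227.6, 10.1]
ee_rot: [0.001, -0.045, 0.999, -0.001]
force: [-0.1, 0.6, 0.4]
grip_width: 0.181
grip_force: 24.5
```

send_rows([
  {"offset": [0, 0, 0], "spin": 0},
  {"offset": [0, 0, 0], "spin": 0},
])

```text
time_s: 17.58
eef_pos: [533.1, -227.7, 10.0]
ee_rot: [0.001, -0.045, 0.999, -0.0]
force: [-0.1, 0.6, -0.1]
grip_width: 0.181
grip_force: 24.5
```

send_rows([
  {"offset": [0, 0, -0.06], "spin": 0},
  {"offset": [0, 0, -0.06], "spin": 0},
])

```text
time_s: 17.75
eef_pos: [533.1, -227.7, 9.4]
ee_rot: [0.0, -0.045, 0.999, -0.0]
force: [-0.7, 0.6, 4.6]
grip_width: 0.184
grip_force: 25.1
```

send_rows([
  {"offset": [0, 0, 0], "spin": 0},
  {"offset": [0, 0, 0], "spin": 0},
  {"offset": [0, 0, 0], "spin": 0},
  {"offset": [0, 0, 0], "spin": 0},
], grip=0.4)

```text
time_s: 18.08
eef_pos: [532.7, -227.5, 8.5]
ee_rot: [-0.0, -0.045, 0.999, 0.0]
force: [0.9, -0.0, -0.3]
grip_width: 0.4
grip_force: 0.0
```

send_rows([
  {"offset": [0, 0, 1], "spin": 0},
  {"offset": [0, 0, 4], "spin": 0},
  {"offset": [0, 0, 8], "spin": 0},
  {"offset": [0, 0, 12], "spin": 0},
  {"offset": [0, 0, 12], "spin": 0},
  {"offset": [0, 0, 12], "spin": 0},
])

```text
time_s: 18.58
eef_pos: [533.6, -228.0, 131.4]
ee_rot: [0.002, -0.045, 0.999, -0.002]
force: [-1.0, 0.5, -0.9]
grip_width: 0.397
grip_force: 0.0
```

```bash
python3 - <<'E'
from h import *
s,p,d=look('blade_c',7.5,'w9.png')
for r in ctrl.place_of('wrist','board_c')[:1]: print(at_z('wrist',r['uv'],7,s))
cv2.imwrite('pics/w9c.png',cv2.cvtColor(cv2.resize(p[100:300,180:400],None,fx=2.5,fy=2.5),cv2.COLOR_RGB2BGR))
E
```

```text
tcp [ 533.6 -228.   131.4] yaw 0.089 t 18.6
blade_c 0.96 [278. 223.] [ 553.8 -227.7    7.5]
blade_c 0.17 [446. 226.] [543.1 -78.6   7.5]
[ 547.26380913 -154.46445003    7.        ]
```

View pics/w9c.png

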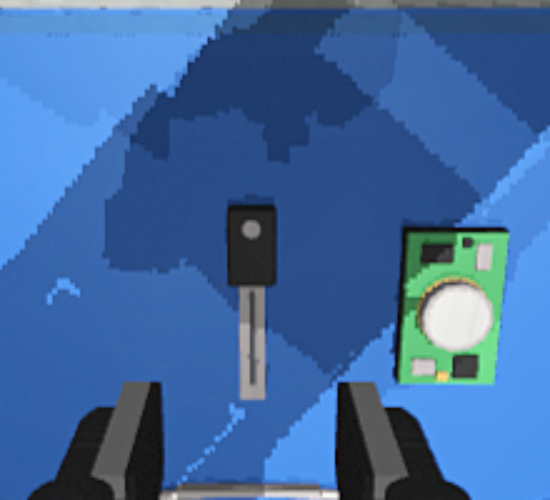

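send_rows([
  {"offset": [-0.8, 4, 0], "spin": 0.05},
  {"offset": [-1.6, 8, 0], "spin": 0.05},
  {"offset": [-2.4, 12, 0], "spin": 0.05},
  {"offset": [-3.2, 16, 0], "spin": 0.05},
  {"offset": [-4, 20, 0], "spin": 0.05},
  {"offset": [-4.8, 24, 0], "spin": 0.05},
  {"offset": [-5.6, 28, 0], "spin": 0.05},
  {"offset": [-6.4, 32, 0], "spin": 0.05},
])

```text
time_s: 19.4
eef_pos: [467.3, 94.3, 127.6]
ee_rot: [-0.001, -0.069, 0.998, 0.0]
force: [0.5, 0.5, 0.7]
grip_width: 0.401
grip_force: 0.0
```

send_rows([
  {"offset": [-0.2, 3, 0], "spin": 0},
  {"offset": [-0.2, 3, 0], "spin": 0},
  {"offset": [-0.2, 3, 0], "spin": 0},
  {"offset": [-0.2, 3, 0], "spin": 0},
], grip=0.85)

```text
time_s: 19.73
eef_pos: [466.5, 122.1, 127.8]
ee_rot: [-0.001, -0.07, 0.998, -0.0]
force: [0.2, -0.4, 0.5]
grip_width: 0.852
grip_force: 0.0
```

```bash
python3 - <<'E'
from h import *
s,p,d=look('cover_c',8,'w10.png')
H,S,V=hsv(p);rect((V<80)&(np.arange(420)[:,None]<290),12,s)
E
```

```text
tcp [466.5 122.1 127.8] yaw 0.139 t 19.7
cover_c 0.86 [279. 199.] [463.1 121.5   8. ]
px [ 36. 250.] c [532.4 -86.6] [91.1 51.4] yaw 0.096
px [278. 199.] c [464.4 120.7] [76.8 43.1] yaw 0.139
px [388. 225.] c [474.3 217.9] [58.  32.3] yaw 0.019
px [302.  12.] c [331.6 120.9] [33.5 46. ] yaw -1.431
px [184. 277.] c [544.8  39.8] [29.2 45.3] yaw -1.432
```

The blade lies straight beside the board: head at crop (251,245), tip at (252,395). Now grasping the long cover, the elongated one with three buttons.

send_rows([
  {"offset": [-0.2, -0.1, -3], "spin": 0},
  {"offset": [-0.2, -0.1, -6], "spin": 0},
  {"offset": [-0.2, -0.1, -9], "spin": 0},
  {"offset": [-0.2, -0.1, -10.5], "spin": 0},
  {"offset": [-0.2, -0.1, -11.3], "spin": 0},
  {"offset": [-0.2, -0.1, -11.9], "spin": 0},
  {"offset": [-0.2, -0.1, -12.2], "spin": 0},
  {"offset": [-0.2, -0.1, -12.2], "spin": 0},
], grip=0.75)

```text
time_s: 20.5
eef_pos: [465.1, 121.2, 6.7]
ee_rot: [0.0, -0.069, 0.998, -0.0]
force: [0.9, 0.2, 0.7]
grip_width: 0.749
grip_force: 0.0
```

send_rows([
  {"offset": [0, 0, 0], "spin": 0},
  {"offset": [0, 0, 0], "spin": 0},
  {"offset": [0, 0, 0], "spin": 0},
  {"offset": [0, 0, 0], "spin": 0},
  {"offset": [0, 0, 0], "spin": 0},
  {"offset": [0, 0, 0], "spin": 0},
  {"offset": [0, 0, 0], "spin": 0},
], grip=0.3)

```text
time_s: 21.08
eef_pos: [465.3, 121.5, 7.5]
ee_rot: [0.001, -0.07, 0.998, -0.0]
force: [-1.3, -0.9, 6.0]
grip_width: 0.503
grip_force: 25.2
```

send_rows([
  {"offset": [0, 0, 1], "spin": 0},
  {"offset": [0, 0, 4], "spin": 0},
  {"offset": [0, 0, 7], "spin": 0},
  {"offset": [0, 0, 10], "spin": 0},
  {"offset": [1, -4, 10], "spin": -0.05},
  {"offset": [2, -8, 10], "spin": -0.05},
  {"offset": [3, -12, 10], "spin": -0.05},
  {"offset": [4, -16, 10], "spin": -0.05},
])

```text
time_s: 21.75
eef_pos: [505.0, -40.2, 107.8]
ee_rot: [0.001, -0.045, 0.999, -0.0]
force: [1.1, 0.4, 0.2]
grip_width: 0.502
grip_force: 25.8
```

send_rows([
  {"offset": [0.8, -4, 0], "spin": 0},
  {"offset": [1.6, -8, 0], "spin": 0},
  {"offset": [2.4, -12, 0], "spin": 0},
  {"offset": [3.2, -16, 0], "spin": 0},
  {"offset": [4.0, -20, 0], "spin": 0},
  {"offset": [5, -23, 0], "spin": 0},
  {"offset": [5.5, -25.4, 0], "spin": 0},
  {"offset": [5.5, -25.4, 0], "spin": 0},
])

```text
time_s: 22.42
eef_pos: [559.8, -296.9, 107.2]
ee_rot: [0.001, -0.043, 0.999, -0.001]
force: [-0.8, -0.4, -0.2]
grip_width: 0.498
grip_force: 25.8
```

send_rows([
  {"offset": [0, 0, -3], "spin": 0},
  {"offset": [0, 0, -6], "spin": 0},
  {"offset": [0, 0, -7], "spin": 0},
  {"offset": [0, 0, -7], "spin": 0},
  {"offset": [0, 0, -7], "spin": 0},
])

```text
time_s: 22.83
eef_pos: [560.1, -292.5, 37.8]
ee_rot: [0.0, -0.045, 0.999, -0.0]
force: [0.2, -0.3, 0.6]
grip_width: 0.505
grip_force: 25.8
```

send_rows([
  {"offset": [0, -0.2, -1], "spin": 0},
  {"offset": [0, -0.2, -2], "spin": 0},
  {"offset": [0, -0.2, -2.6], "spin": 0},
  {"offset": [0, -0.2, -2.9], "spin": 0},
  {"offset": [0, -0.2, -3.05], "spin": 0},
  {"offset": [0, -0.2, -3.05], "spin": 0},
])

```text
time_s: 23.33
eef_pos: [559.5, -294.3, 7.5]
ee_rot: [-0.0, -0.045, 0.999, 0.0]
force: [-7.7, 5.1, 14.1]
grip_width: 0.501
grip_force: 27.2
```

send_rows([
  {"offset": [0, 0, 0], "spin": 0},
  {"offset": [0, 0, 0], "spin": 0},
  {"offset": [0, 0, 0], "spin": 0},
  {"offset": [0, 0, 0], "spin": 0},
], grip=0.64)

```text
time_s: 23.67
eef_pos: [559.7, -294.4, 5.8]
ee_rot: [-0.0, -0.045, 0.999, 0.0]
force: [0.7, -0.8, -0.0]
grip_width: 0.641
grip_force: 0.0
```

send_rows([
  {"offset": [0, 0, 1], "spin": 0},
  {"offset": [0, 0, 4], "spin": 0},
  {"offset": [0, 0, 8], "spin": 0},
  {"offset": [0, 0, 12], "spin": 0},
  {"offset": [-3, 1.5, 16], "spin": 0},
  {"offset": [-6, 3.5, 18], "spin": 0},
  {"offset": [-6, 3.5, 18], "spin": 0},
  {"offset": [-6, 3.5, 18], "spin": 0},
])

```text
time_s: 24.33
eef_pos: [499.3, -259.0, 189.0]
ee_rot: [0.002, -0.045, 0.999, -0.001]
force: [-0.3, 0.3, -0.1]
grip_width: 0.641
grip_force: 0.0
```

```bash
python3 - <<'E'
from h import *
Z=dict(shell=13.5,board_c=7,cell_c=14.85,blade_c=7.5,cover_c=8)
s=ctrl.sense();p,d=cap('wrist','w11.png')
sh=np.array([540,-85]);y=.09;R=np.array([[np.cos(y),np.sin(y)],[-np.sin(y),np.cos(y)]])
for t in Z:
    for r in ctrl.place_of('wrist',t)[:1]:
        w=at_z('wrist',r['uv'],Z[t],s);print(t,round(r['conf'],2),np.round(r['uv']),np.round(w[:2],1),'local',np.round(R@(w[:2]-sh),1))
H,S,V=hsv(p);rect((V<75)&(np.arange(420)[:,None]<300),12,s);print(s['time_s'])
E
```

```text
shell 0.55 [439. 237.] [538.3 -84.3] local [-1.7  0.8]
board_c 0.79 [369. 238.] [ 548.  -156.3] local [  1.6 -71.7]
cell_c 0.75 [372. 239.] [ 545.8 -156.3] local [ -0.7 -71.5]
blade_c 0.63 [305. 239.] [ 555.6 -226.4] local [   2.8 -142.2]
cover_c 0.83 [242. 236.] [ 557.6 -295.5] local [  -1.4 -211.3]
px [437. 239.] c [536.9 -85.4] [89.9 47.8] yaw 0.089
px [243. 234.] c [ 557.6 -293.9] [76.5 43.4] yaw 0.089
px [345. 282.] c [ 596.4 -173.6] [55.4 26.3] yaw 0.142
px [214. 282.] c [ 610.3 -326.5] [55.5 26.4] yaw 0.038
px [186. 285.] c [ 623.9 -351.3] [24.4 59.1] yaw -0.575
24.3333
```

View pics/w11.png

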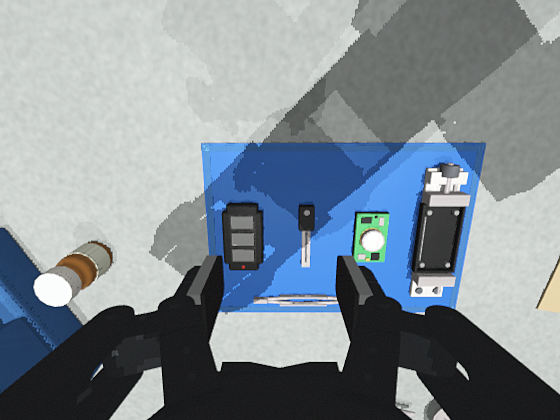

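The picture shows the row complete and parallel: cover (242,236), blade (306,235), board with the cell on it (371,238), and shell (438,238). The tweezers are untouched at (297,300). All offsets are within tolerance, so I'm handing in.

```bash
python3 -c "
from rig import ctrl
print(ctrl.finish_job())"
```

```text
the job is handed in; nothing more can be done
None
```

The job is handed in at about 24 s: board, blade and long cover lie parallel to the shell at about 72, 142 and 211 mm, the coin cell is centred on the board, and the robot is clear; the hand-in call returned no verdict.

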